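# Lift the bobbin tray out of the drawer and hold it level

## Task

Pull the drawer of the grey desk unit right out to its stop, then take the bobbin tray (the wooden one with the grip bar) by its bar and lift it out until its underside is about 8 cm above the top of the unit. Keep the tray level all the way so that no bobbin is lost, and finish while holding it there, still and level, ready for the tailor to take; do not put it down or let go. Leave the drawer open, the chalk tray in it, and the other things where they are.

Things in the scene. Friction and masses are not known exactly. Their poses are not given: they have to be found in the camera images.
- unit_drawer0 (a joint): how far the unit's drawer is pulled out, in m: 0 shut, 0.2 at its stop (it starts between 0 and 0.025). It slides with light friction (1 to 2 N) and stays where it is left
- unit_drawer0_handle (a point): middle of the drawer's steel bar handle: a round bar 11 mm thick and 120 mm long, held by a leg 9 mm from each end, its axis 35 mm in front of the drawer's face and 38 mm below the unit's top; 127 mm above the table. Its x axis points into the unit (the drawer opens along its -x), its y axis along the bar, z up; it moves with the drawer
- unit_top (a point): middle of the front edge of the flat top of the grey desk unit, a steel case 300 mm deep in x (15 mm from this edge forward to the shut drawer's face, 285 mm back to its rear), 400 mm wide (y), 165 mm tall, standing on the table to the robot's right with its drawer facing left (the robot's left), turned a little differently each time; an open pigeonhole with folders lies under the drawer. Same axes as the handle
- drawer_floor (a point): point on the drawer's inner floor (255 mm long in x, 358 mm wide in y), midway between its sides and 60 mm behind its inner front wall, 75 mm above the table; same axes as the handle, moves with the drawer. The drawer's sides rise 68 mm above this floor, its front panel (15 mm thick, its outer face 81 mm in front of this point) 78 mm
- tray_grip (a point): centre of the bobbin tray's grip: a flat wooden bar 12 mm thick (x), 130 mm long (y) and 22 mm high (z), centred 60 mm above the tray's underside, carried by a post at each end; free space of 14 mm under it. Axes of the tray: x across the bar, y along the bar, z up. The bar lies within about 0.1 rad of parallel to the drawer's handle. The tray's centre of mass lies under the middle of the bar within a few mm
- tray_centre (a point): centre of the bobbin tray, half-way up (35.5 mm above its underside, under the middle of the grip bar). The tray is a wooden lift-out tray 110 mm (x) by 130 mm (y), 35 mm high at its walls, 71 mm high with the grip bar, with four compartments; about 0.15 to 0.3 kg, with 0.07 kg of bobbins. It stands on the drawer's floor in the front part of the drawer, at the left or at the right side, and may slide a little as the drawer moves
- tray: the same bobbin tray; origin at the centre of its underside (60 mm below the centre of the grip bar)
- unit: the desk unit with its drawer; origin on the table under the middle of the front edge of its top
- chalk_tray: low wooden tray without a grip, 110 x 90 x 25 mm, holding flat pieces of tailor's chalk, standing in the drawer beside the bobbin tray; origin under its centre; stays in the drawer
- bobbin0_centre (a point): centre of a wound steel bobbin, 25 mm across, 11 mm high, lying flat and loose in one of the tray's compartments
- bobbin1_centre (a point): centre of a wound steel bobbin, 25 mm across, 11 mm high, lying flat and loose in one of the tray's compartments
- bobbin2_centre (a point): centre of a wound steel bobbin, 25 mm across, 11 mm high, lying flat and loose in one of the tray's compartments
- bobbin3_centre (a point): centre of a wound steel bobbin, 25 mm across, 11 mm high, lying flat and loose in one of the tray's compartments
- shears: tailor's steel shears with black bows, 290 x 90 x 13 mm, lying flat; origin at the pivot; not part of the job
- cone_a: pale cone of sewing thread, 68 mm across the foot, 138 mm tall, standing; origin under its centre; not part of the job
- cone_b: dark cone of sewing thread, same shape, 138 mm tall, standing; origin under its centre; not part of the job
- pattern_weight: cast-iron pattern weight, a disc 88 mm across with a knob, 56 mm tall; origin under its centre; not part of the job
- clapper: wooden tailor's clapper (pressing block), 260 x 68 x 38 mm; origin under its centre; not part of the job
- tape_case: round white tape-measure case, 52 mm across, 16 mm high; origin under its centre; not part of the job
- pin_dish: round black pin dish, 84 mm across, 20 mm high, standing on the rear half of the unit's top; origin under its centre; not part of the job
Not all that is in view belongs to the job. Leave any orange or purple look-alike of the pin_dish alone.

How it is judged:
By the outcome, as a careful person would: the job done as asked, in the order asked, and still so for the second after the job is handed in, while the arm keeps its last pose, push and grip.
It also fails if it takes over 51 s, if anything falls off the work surface, if the arm or the gripper's body presses on something with over 40 N, if the wrist force passes 120 N, or if a joint passes its speed limit or range.

## Robot

A 6-joint arm with a two-finger parallel gripper is mounted at the origin on the work surface. World frame = base frame: x ahead of the robot, y to its left, z up, the work surface at z = 0. Lengths are in m, angles in degrees, forces in N, time in s.
With the tool pointing down it reaches from about 0.4 to 0.825 m from the base axis. Payload 7 kg.
Tool frame: the origin (TCP) lies at the very end of the fingers, on their centre line; the grasp point (between the pads) lies 19 mm behind it (ctrl.grasp_offset is the distance from the TCP to the grasp point, in m); z points along the fingers, y is the line along which they close (so a half turn about z gives the same grasp; the last joint's range is limited). The gripper opens to 88 mm and grips with 3 to 60 N. Pads are 19 mm wide; open, the fingers measure 130 mm over their backs; the gripper's body (78 mm by 193 mm) begins 47 mm behind the grasp point.
Start: joints at [-55.17, 20.546, 0.682, 0, -70.136, -16.507], TCP at [0.212, -0.641, 0.227] pointing down, gripper open.
Joint ranges: [-176.03, 176.03], [-82.01, 121.73], [-58.28, 71.71], [-173.87, 95.51], [-174.79, -0.11], [-173.66, 173.66]. Speed limits (degrees/s): [136.94, 136.94, 172.46, 180, 180, 180].

## Interface

Orientations are given as [roll, pitch, yaw] about the fixed x, y, z axes, in that order (R = Rz(yaw) Ry(pitch) Rx(roll)).
In Python, from plant import ctrl gives the robot as it stands. The module is installed in compiled form; this text tells all that it offers.
- The arm moves only by the tool jog_arm, never from a script. Its argument "plan" is a list that holds one entry, the list of rows, each a list of 7 numbers: the opening, from 0 (shut) to 1 (fully open), then the shift along the tool's x, y, z in m, then the turn, a rotation vector about the tool's x, y, z in degrees. A call has 1 to 20 rows; each row is the pose to reach, as a shift and turn from the pose commanded when the call began, along the tool's axes at that moment; what a row does not reach only later rows make up. A row lasts 1/8 s, in which the tool goes at most 62.5 mm and 10.7 degrees, less where a joint would pass 70% of its speed; a pose out of reach is approached as far as the arm can. A call with a gripper value outside its range is refused whole. The fingers move at their own pace and stop on an object; the grip force is fixed at half the most. Time passes only in rows, so rows that repeat a pose let the fingers close. It gives the time, the measured TCP pose, the force, the opening and the grip force at its end, in the units of the state.
- ctrl.get_obs(): the state, without advancing time (a new reading comes with each control period).
- ctrl.snapshot(name): name is "side" or "top" or "wrist"; returns a dict with "image" (384x512x3 uint8, red, green, blue), "vertical_fov" (degrees; the focal length in pixels is half the picture's height over the tangent of half this angle, whatever the lens; pixels are square), "cx", "cy" (the principal point, pixels), "R" (3x3) and "t" (3): a world point X has camera coordinates R X + t; the wrist camera has in their place "T_tool_cam" (4x4, takes a point from camera to tool coordinates, whose origin is the TCP and whose axes are the flange's). Camera axes: x right, y down, z forward; pixel columns grow to the right and rows downward; lengths in m; the calibration is good to about 2 mm. The wrist camera is an equidistant fisheye: a pixel r from the principal point sees the ray r / f radians off the axis. A picture is of the moment at which its call begins: read the wrist's pose just before it. There is no depth.
- ctrl.close_job(): hands the job in; it is judged then, once.
The state is a dict: "clock": time; "joint_pos": joint angles; "qvel": joint speeds; "tau": joint torques, N m; "tool_pos": TCP position; "orientation": TCP orientation; "force": force on the tool from outside, world axes, zero at the start; "moment": the same for the moment, N m; "opening": finger opening in m; "gripper_force": force on a finger pad.
Only numpy, scipy, OpenCV 4.12 (cv2) and the standard library are available. Lean on these libraries where they do the work, as an engineer would, in place of code of your own. Each camera call takes 0.05 s, during which the arm holds its last target. There are 200 camera calls.

## Working session

There is one attempt and no reset: what is moved stays moved. The work goes in short steps, Python scripts to look and compute and a tool call to move; the robot and the scene stay as the last step left them, time stands still between calls to the robot, and variables do not carry over. Pictures are saved under pics/ and viewed, at most 10 in all, crops included, and the job is handed in when it is done.

Besides the shell and the picture viewer there is one more tool, called by a JSON object that holds its "api" and its "payload", one argument or row to a line. jog_arm: Moves the arm, as the interface text tells. Its arguments: {"type":"object","properties":{"plan":{"type":"array","items":{"type":"array","items":{"type":"array","items":{"type":"number"}}}}},"required":["plan"]}

```bash
mkdir -p pics
cat > h.py <<'E'
import numpy as np, cv2
from scipy.spatial.transform import Rotation as Ro
from plant import ctrl
def snap(n,fn):
    o=ctrl.get_obs(); s=ctrl.snapshot(n); cv2.imwrite('pics/'+fn+'.png',s['image'][:,:,::-1])
    import pickle; pickle.dump((o,s),open('pics/'+fn+'.pkl','wb')); return o,s
def tool(o): return Ro.from_euler('xyz',o['orientation'],degrees=True).as_matrix(),np.array(o['tool_pos'])
def load(fn):
    import pickle; return pickle.load(open('pics/'+fn+'.pkl','rb'))
def ray(fn,u,v):
    o,s=load(fn); f=192/np.tan(np.radians(s['vertical_fov'])/2)
    a=np.array([u-s['cx'],v-s['cy']])/f
    if 'R' in s and s.get('R') is not None:
        R=np.array(s['R']);d=R.T@np.r_[a,1];return -R.T@np.array(s['t']),d/np.linalg.norm(d)
    r=np.linalg.norm(a);d=np.r_[a/r*np.sin(r),np.cos(r)]
    T=np.array(s['T_tool_cam']);R,p=tool(o)
    return R@T[:3,3]+p,R@T[:3,:3]@d
def atz(fn,u,v,z):
    c,d=ray(fn,u,v);return c+d*(z-c[2])/d[2]
def proj(fn,X):
    o,s=load(fn); f=192/np.tan(np.radians(s['vertical_fov'])/2)
    if 'R' in s: 
        c=np.array(s['R'])@X+s['t'];return f*c[:2]/c[2]+[s['cx'],s['cy']]
    T=np.array(s['T_tool_cam']);R,p=tool(o);c=T[:3,:3].T@(R.T@(X-p)-T[:3,3])
    th=np.arctan2(np.hypot(*c[:2]),c[2]);return f*th*c[:2]/np.hypot(*c[:2])+[s['cx'],s['cy']]
E
python3 - <<'E'
from h import *
ims=[]
for n in ['top','side','wrist']:
    o,s=snap(n,n+'0'); ims.append(s['image'][:,:,::-1]); print(n,s['vertical_fov'],s['cx'],s['cy'],s.get('T_tool_cam'))
    if 'R' in s: print(-np.array(s['R']).T@s['t'])
print(o)
cv2.imwrite('pics/a.png',cv2.resize(ims[0],(768,576),interpolation=cv2.INTER_CUBIC))
cv2.imwrite('pics/b.png',cv2.resize(np.hstack(ims[1:]),(800,300),interpolation=cv2.INTER_AREA))
E
```

```text
top 52.10372122911731 261.2934650099903 191.5543370829665 None
[0.34350704 0.11335433 1.44964395]
side 45.08936228504503 259.635806615093 195.9841545467242 None
[0.25356302 1.27710419 0.91382108]
wrist 65.70646984690485 260.32189866515614 193.16286510297638 [[-5.25315645e-04 -9.58186102e-01 -2.86145276e-01  7.66957956e-02]
 [ 9.99999594e-01 -2.93778008e-04 -8.52089647e-04 -1.24531312e-03]
 [ 7.32397268e-04 -2.86145607e-01  9.58185867e-01 -1.58813138e-01]
 [ 0.00000000e+00  0.00000000e+00  0.00000000e+00  1.00000000e+00]]
{'clock': 0.1, 'joint_pos': array([-5.51714405e+01,  2.05877455e+01,  6.38816587e-01, -1.38944413e-02,
       -7.01357065e+01, -1.65065689e+01]), 'qvel': array([-0.05388078, -0.05117913,  0.10599588,  0.0431609 , -0.0352387 ,
       -0.02002199]), 'tau': array([-1.89163648e-04, -5.84160554e+01,  2.93754494e+01,  7.01556221e+00,
        1.01985218e-02, -5.14807482e-05]), 'tool_pos': array([ 0.21200596, -0.64039111,  0.22572221]), 'orientation': array([ 1.79915141e+02, -1.15247479e-02, -1.61682732e+02]), 'force': array([ 0.26924749, -0.17787752,  0.36145965]), 'moment': array([-0.04067204,  0.00529159, -0.00446717]), 'gripper_force': 0.0, 'opening': 0.08766948487052308}
```

View pics/a.png

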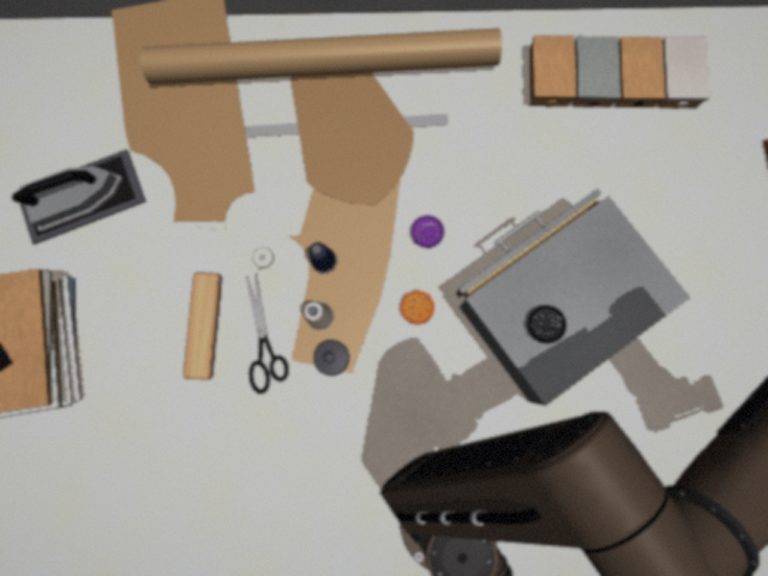

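View pics/b.png

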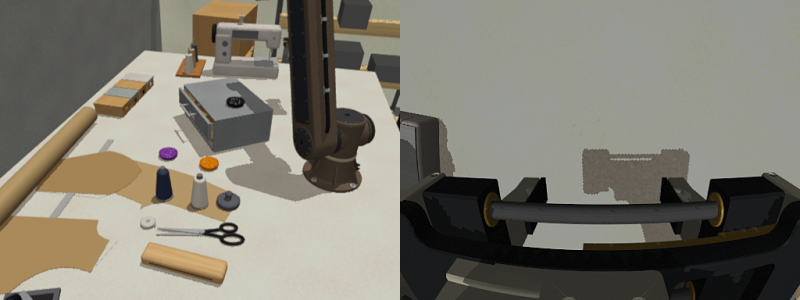

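The top view shows the unit at (575,300) of the enlarged picture, with the handle bar at about (497,233). The only similar bars are its shadow and the pigeonhole edge. The orange and purple dishes and the cones are clear of the unit. Next is a close crop and the coordinates.

Run:
```python
from h import *
for X in ([0,0,0],[.5,0,0],[.5,-.5,0]): print(X,proj('top0',np.array(X,float)))
o,s=load('top0'); im=s['image'][:,:,::-1]
a=cv2.resize(im[115:285,290:470],None,fx=4.4,fy=3.5,interpolation=cv2.INTER_CUBIC)
a=cv2.resize(im[120:270,290:470],(720,600),interpolation=cv2.INTER_CUBIC) # 4x
cv2.imwrite('pics/c.png',a)
for n,(u,v,z) in dict(FL=(461,293,.165),FR=(600,195,.165),RR=(689,297,.165),RL=(543,404,.165),h1=(478,247,.127),h2=(516,221,.127)).items(): print(n,atz('top0',u/1.5,v/1.5,z))
```

```text
[0, 0, 0] [299.393797   346.80370812]
[0.5, 0, 0] [296.1969855  205.64830029]
[0.5, -0.5, 0] [431.69401644 204.15866897]
FL [ 0.51595351 -0.02453423  0.165     ]
FR [ 0.73436451 -0.34204833  0.165     ]
RR [ 0.50147347 -0.52175423  0.165     ]
RL [ 0.27482813 -0.19303912  0.165     ]
h1 [ 0.62676622 -0.07026582  0.127     ]
h2 [ 0.68671701 -0.15940166  0.127     ]
```

View pics/c.png

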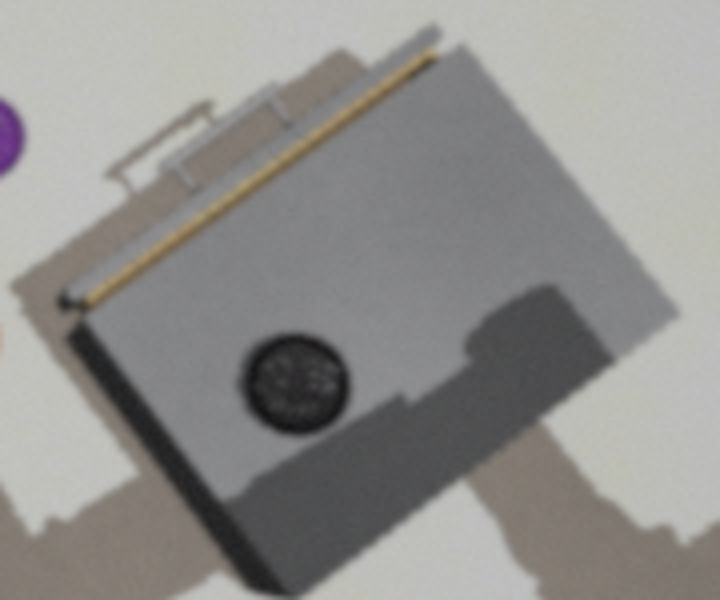

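In the crop the handle is the grey bar on legs, from (162,166) to (284,89). The brown bar at upper left, (110,175)-(212,103), is its shadow. The tan strip is the drawer's inner front wall, so the drawer is slightly open.

Run:
```python
from h import *
P={}
for n,(u,v,z) in dict(FL=(80,313,.165),FR=(464,45,.165),RR=(680,315,.165),h1=(162,166,.127),h2=(284,89,.127),p1=(62,293,.153),p2=(440,30,.153)).items():
    P[n]=atz('top0',290+u/4-.4,120+v/4-.4,z); print(n,P[n].round(4))
for a,b in ('FL','FR'),('FR','RR'),('h1','h2'),('p1','p2'):
    d=P[b]-P[a]; print(a,b,np.linalg.norm(d),np.degrees(np.arctan2(d[1],d[0])))
print((P['h1']+P['h2'])/2,(P['FL']+P['FR'])/2)
```

```text
FL [ 0.5075 -0.0318  0.165 ]
FR [ 0.7312 -0.3606  0.165 ]
RR [ 0.5003 -0.5225  0.165 ]
h1 [ 0.6388 -0.1098  0.127 ]
h2 [ 0.7054 -0.2174  0.127 ]
p1 [ 0.526  -0.0186  0.153 ]
p2 [ 0.7482 -0.3456  0.153 ]
FL FR 0.39771050471007297 -55.78253365617275
FR RR 0.28195645888740556 -144.95806262762986
h1 h2 0.1265328944756743 -58.21102522540609
p1 p2 0.39532648841458967 -55.794410717115255
[ 0.67210897 -0.16362308  0.127     ] [ 0.61933185 -0.19620035  0.165     ]
```

```bash
cat >> h.py <<'E'
def row(X,yaw):
    o=ctrl.get_obs();R,p=tool(o);G=Ro.from_euler('xyz',[180,0,yaw],degrees=True).as_matrix()
    print('shift',(R.T@(np.array(X)-p)).round(4),'turn',Ro.from_matrix(R.T@G).as_rotvec(degrees=True).round(2),'p',p.round(4),o['orientation'].round(2))
E
python3 -c "
from h import *
row([.655,-.139,.24],-55.4)"
```

```text
shift [-0.5781  0.3368 -0.0138] turn [ 5.0000e-02  6.0000e-02 -1.0628e+02] p [ 0.2121 -0.6405  0.2259] [ 1.7993e+02 -1.0000e-02 -1.6168e+02]
```

{"api": "jog_arm", "payload": {
  "plan": [
    [[0.25,0,0,-0.014,0,0,-10],[0.25,-0.05,0.03,-0.014,0,0,-20],[0.25,-0.1,0.058,-0.014,0,0,-30],[0.25,-0.15,0.087,-0.014,0,0,-40],[0.25,-0.2,0.116,-0.014,0,0,-50],[0.25,-0.25,0.145,-0.014,0,0,-60],[0.25,-0.3,0.174,-0.014,0,0,-70],[0.25,-0.35,0.203,-0.014,0,0,-80],[0.25,-0.4,0.232,-0.014,0,0,-90],[0.25,-0.45,0.261,-0.014,0,0,-98],[0.25,-0.5,0.29,-0.014,0,0,-103],[0.25,-0.54,0.315,-0.014,0,0,-106.3],[0.25,-0.565,0.33,-0.014,0,0,-106.3],[0.25,-0.578,0.337,-0.014,0,0,-106.3],[0.25,-0.578,0.337,-0.014,0,0,-106.3],[0.25,-0.578,0.337,-0.014,0,0,-106.3]]
  ]
}}

```text
clock: 2.15
tool_pos: [0.6542, -0.1401, 0.2407]
orientation: [180.0, 0.0, -55.5]
force: [0.4, 0.2, -0.2]
opening: 0.0222
gripper_force: 0.0
```

Run:
```python
from h import *
o,s=snap('wrist','w1'); print(o['clock'],o['joint_pos'].round(1),o['opening']); row([.655,-.139,.24],-55.4)
cv2.imwrite('pics/w1b.png',cv2.resize(s['image'][:,:,::-1],(768,576),interpolation=cv2.INTER_CUBIC))
ux=np.array([-.823,-.568,0]);uy=np.array([.568,-.823,0])
H=np.array([.6721,-.1636,.127])
for t in (-.051,0,.051): print(proj('w1',H+uy*t)*1.5)
```

```text
2.15 [  4.6  19.6   1.1   0.  -71.5  30. ] 0.022187809204524317
shift [-0.0006 -0.0013  0.0008] turn [-0.   -0.   -0.06] p [ 0.6543 -0.1402  0.2408] [-180.     -0.    -55.46]
[388.95084998 318.09041748]
[388.73945161 240.62232144]
[388.55004983 158.01838114]
```

View pics/w1b.png

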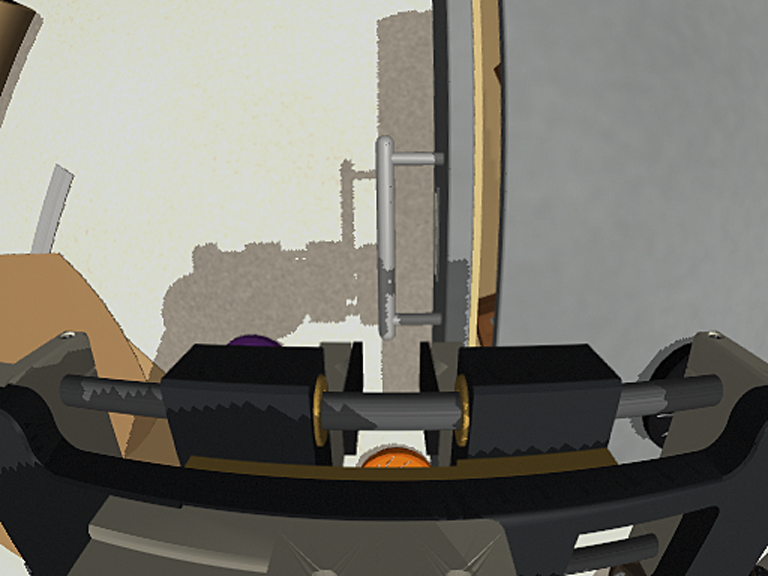

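The wrist view shows the handle bar with its legs at (384,158) and (388,319), beside the drawer panel at u≈436. This matches the prediction to a few pixels, and the finger gap is centred near u=392.

Run:
```python
from h import *
a=atz('w1',384/1.5,158/1.5,.127);b=atz('w1',388/1.5,319/1.5,.127);d=a-b
print(a,b,np.linalg.norm(d),np.degrees(np.arctan2(d[1],d[0])))
# panel top edge (z .153), and case top edge
for u1,v1,u2,v2,z in ((473,40,473,330,.153),(506,150,497,330,.165),(500,40,503,250,.165)):
    p=atz('w1',u1/1.5,v1/1.5,z);q=atz('w1',u2/1.5,v2/1.5,z);e=p-q;print(p,q,np.degrees(np.arctan2(e[1],e[0])))
m=(a+b)/2;g=m-.03*d/np.linalg.norm(d);print(m,g)
row([g[0],g[1],.112],np.degrees(np.arctan2(d[1],d[0])))
```

```text
[ 0.70333496 -0.20403371  0.127     ] [ 0.64328477 -0.12075534  0.127     ] 0.1026708951049486 -54.20545824792076
[ 0.70143424 -0.28829261  0.153     ] [ 0.60240431 -0.15172533  0.153     ] -54.05275962668936
[ 0.65297745 -0.24548498  0.165     ] [ 0.59528863 -0.16220822  0.165     ] -55.28826155446597
[ 0.68994091 -0.2935125   0.165     ] [ 0.62174878 -0.20093997  0.165     ] -53.62335400438068
[ 0.67330986 -0.16239452  0.127     ] [ 0.65576345 -0.13806094  0.127     ]
shift [-0.0009 -0.0024  0.1288] turn [-0.   -0.   -1.25] p [ 0.6543 -0.1402  0.2408] [-180.     -0.    -55.46]
```

{"api": "jog_arm", "payload": {
  "plan": [
    [[0.22,-0.001,-0.0025,0.02,0,0,-1.3],[0.22,-0.001,-0.0025,0.04,0,0,-1.3],[0.22,-0.001,-0.0025,0.06,0,0,-1.3],[0.22,-0.001,-0.0025,0.08,0,0,-1.3],[0.22,-0.001,-0.0025,0.095,0,0,-1.3],[0.22,-0.001,-0.0025,0.11,0,0,-1.3],[0.22,-0.001,-0.0025,0.12,0,0,-1.3],[0.22,-0.001,-0.0025,0.128,0,0,-1.3],[0.22,-0.001,-0.0025,0.128,0,0,-1.3],[0,-0.001,-0.0025,0.128,0,0,-1.3],[0,-0.001,-0.0025,0.128,0,0,-1.3],[0,-0.001,-0.0025,0.128,0,0,-1.3],[0,-0.001,-0.0025,0.128,0,0,-1.3]]
  ]
}}

```text
clock: 3.82
tool_pos: [0.6567, -0.1369, 0.1131]
orientation: [-180.0, -0.0, -54.1]
force: [0.1, 0.4, 2.1]
opening: 0.01
gripper_force: 30.0
```

{"api": "jog_arm", "payload": {
  "plan": [
    [[0,0,-0.003,0,0,0,0],[0,0,-0.009,0,0,0,0],[0,0,-0.017,0,0,0,0],[0,0,-0.027,0,0,0,0],[0,0,-0.039,0,0,0,0],[0,0,-0.051,0,0,0,0],[0,0,-0.063,0,0,0,0],[0,0,-0.075,0,0,0,0],[0,0,-0.087,0,0,0,0],[0,0,-0.099,0,0,0,0],[0,0,-0.111,0,0,0,0],[0,0,-0.123,0,0,0,0],[0,0,-0.134,0,0,0,0],[0,0,-0.144,0,0,0,0],[0,0,-0.152,0,0,0,0],[0,0,-0.159,0,0,0,0],[0,0,-0.164,0,0,0,0],[0,0,-0.168,0,0,0,0],[0,0,-0.17,0,0,0,0],[0,0,-0.17,0,0,0,0]]
  ]
}}

```text
clock: 6.32
tool_pos: [0.7965, -0.0386, 0.1131]
orientation: [-179.9, -0.2, -54.1]
force: [6.7, -9.3, 2.2]
opening: 0.0094
gripper_force: 30.0
```

{"api": "jog_arm", "payload": {
  "plan": [
    [[0,0.001,-0.003,0,0,0,0],[0,0.0015,-0.006,0,0,0,0],[0,0.002,-0.009,0,0,0,0],[0,0.002,-0.012,0,0,0,0],[0,0.002,-0.015,0,0,0,0],[0,0.002,-0.015,0,0,0,0]]
  ]
}}

```text
clock: 7.08
tool_pos: [0.8084, -0.0303, 0.1131]
orientation: [-180.0, -0.1, -54.1]
force: [0.6, -4.8, 5.1]
opening: 0.0099
gripper_force: 30.0
```

{"api": "jog_arm", "payload": {
  "plan": [
    [[0,0,-0.002,0,0,0,0],[0,0,-0.004,0,0,0,0],[0,0.0005,-0.006,0,0,0,0],[0,0.0005,-0.008,0,0,0,0],[0,0.0005,-0.008,0,0,0,0]]
  ]
}}

```text
clock: 7.7
tool_pos: [0.8084, -0.0303, 0.113]
orientation: [179.2, 0.2, -54.2]
force: [-20.2, -13.7, 16.5]
opening: 0.0095
gripper_force: 30.0
```

{"api": "jog_arm", "payload": {
  "plan": [
    [[0,0,0.004,0,0,0,0],[0,0,0.007,0,0,0,0],[0.22,0,0.007,0,0,0,0],[0.22,0,0.007,0,0,0,0],[0.22,0,0.007,0,0,0,0],[0.22,0,0.007,-0.015,0,0,0],[0.22,0,0.007,-0.04,0,0,0],[0.22,0,0.007,-0.08,0,0,0],[0.22,0,0.05,-0.13,0,0,0],[0.22,0,0.1,-0.15,0,0,0],[0.22,0,0.12,-0.15,0,0,0],[0.22,0,0.12,-0.15,0,0,0]]
  ]
}}

```text
clock: 9.2
tool_pos: [0.7163, -0.097, 0.2654]
orientation: [-179.8, -0.1, -54.1]
force: [0.3, 0.3, 0.3]
opening: 0.0194
gripper_force: 0.0
```

Run:
```python
from h import *
o,s=snap('wrist','w2');o2,t=snap('top','t2'); print(o['clock'],o['tool_pos'],o['orientation'],o['joint_pos'].round(1),o['opening'])
cv2.imwrite('pics/w2b.png',cv2.resize(s['image'][:,:,::-1],(768,576),interpolation=cv2.INTER_CUBIC))
```

```text
9.2 [ 0.71632824 -0.09702917  0.26538831] [-1.79845499e+02 -8.77802914e-02 -5.41388172e+01] [  7.7  24.   10.8   0.  -76.7  28.2] 0.019376621147224105
```

View pics/w2b.png

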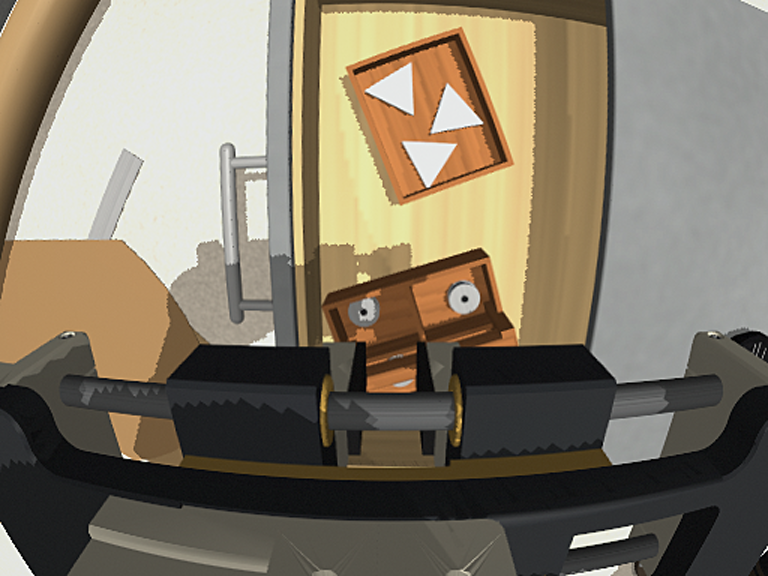

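The drawer is open. The chalk tray is at (430,115). The bobbin tray is at about (420,320), partly hidden by the fingers, so I'll shift the camera along -tool x for a clear view.

{"api": "jog_arm", "payload": {
  "plan": [
    [[0.6,-0.03,0,-0.01,0,0,0],[0.6,-0.08,0,-0.02,0,0,0],[0.6,-0.12,0,-0.03,0,0,0],[0.6,-0.14,0,-0.03,0,0,0],[0.6,-0.14,0,-0.03,0,0,0],[0.6,-0.14,0,-0.03,0,0,0]]
  ]
}}

```text
clock: 10.05
tool_pos: [0.6353, 0.0172, 0.2918]
orientation: [179.9, 0.0, -54.1]
force: [-0.2, -0.3, -0.3]
opening: 0.0525
gripper_force: 0.0
```

Run:
```python
from h import *
o,s=snap('wrist','w3'); print(o['clock'],o['tool_pos'],o['orientation'],o['opening'])
cv2.imwrite('pics/w3b.png',cv2.resize(s['image'][:,:,::-1],(768,576),interpolation=cv2.INTER_CUBIC))
```

```text
10.05 [0.63530587 0.0171607  0.29179984] [ 1.79937224e+02  1.46539180e-02 -5.40680097e+01] 0.0524615456485013
```

View pics/w3b.png

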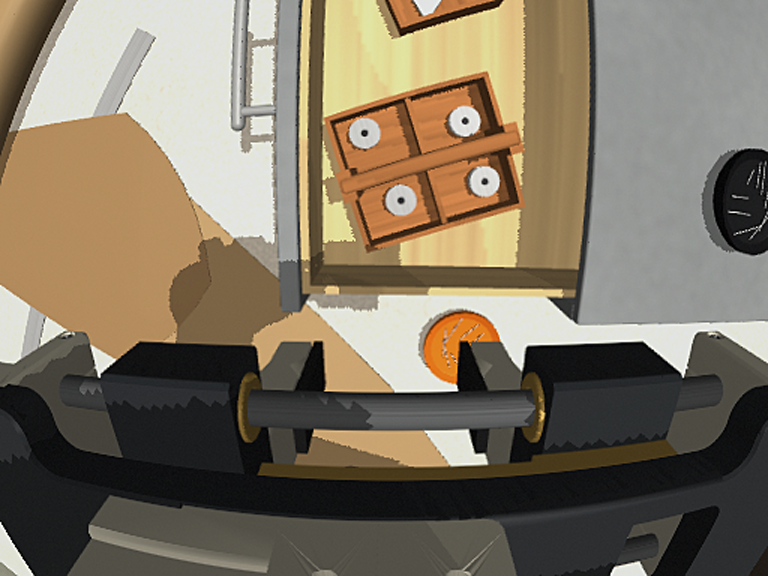

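The tray is fully visible with its four bobbins. The grip bar runs from (343,186) to (521,135) and lies nearly across the drawer rather than parallel to the handle as described. I'll measure it and go by the picture.

Run:
```python
from h import *
def m(pts,z):
    a,b=[atz('w3',u/1.5-.2,v/1.5-.2,z) for u,v in pts];d=b-a
    print(a.round(4),b.round(4),'mid',((a+b)/2).round(4),'len',np.linalg.norm(d).round(4),'ang',np.degrees(np.arctan2(d[1],d[0])).round(2));return (a+b)/2,np.degrees(np.arctan2(d[1],d[0]))
g,ang=m([(343,186),(521,135)],.146)
m([(326,117),(488,72)],.110)
m([(368,250),(523,207)],.110)
m([(326,117),(368,250)],.110); m([(488,72),(523,207)],.110)
m([(364,133),(485,182)],.084);m([(465,121),(400,200)],.084)
m([(237,125),(240,30)],.127)
for x in (ang,ang+180): row([g[0],g[1],.26],x)
```

```text
[ 0.6981 -0.0139  0.146 ] [ 0.6211 -0.1161  0.146 ] mid [ 0.6596 -0.065   0.146 ] len 0.128 ang -126.99
[ 0.7414 -0.046   0.11  ] [ 0.6637 -0.1479  0.11  ] mid [ 0.7026 -0.097   0.11  ] len 0.1282 ang -127.34
[0.6556 0.0196 0.11  ] [ 0.5779 -0.0805  0.11  ] mid [ 0.6168 -0.0305  0.11  ] len 0.1267 ang -127.82
[ 0.7414 -0.046   0.11  ] [0.6556 0.0196 0.11  ] mid [ 0.6985 -0.0132  0.11  ] len 0.108 ang 142.61
[ 0.6637 -0.1479  0.11  ] [ 0.5779 -0.0805  0.11  ] mid [ 0.6208 -0.1142  0.11  ] len 0.1091 ang 141.85
[ 0.7127 -0.0527  0.084 ] [ 0.6091 -0.0794  0.084 ] mid [ 0.6609 -0.066   0.084 ] len 0.107 ang -165.57
[ 0.6528 -0.1097  0.084 ] [ 0.6566 -0.025   0.084 ] mid [ 0.6547 -0.0674  0.084 ] len 0.0848 ang 87.41
[ 0.7919 -0.005   0.127 ] [ 0.8344 -0.0663  0.127 ] mid [ 0.8132 -0.0357  0.127 ] len 0.0745 ang -55.29
shift [0.0805 0.0283 0.0318] turn [ 7.000e-02 -3.000e-02  7.288e+01] p [0.6353 0.0168 0.2917] [ 1.7993e+02  1.0000e-02 -5.4100e+01]
shift [0.0805 0.0283 0.0318] turn [ 3.0000e-02  7.0000e-02 -1.0712e+02] p [0.6353 0.0168 0.2917] [ 1.7993e+02  1.0000e-02 -5.4100e+01]
```

Sizes agree with the description (bar 128 mm, walls 109 × 128 mm), so the tray really is turned: bar at -127°, middle at (0.660,-0.065).

{"api": "jog_arm", "payload": {
  "plan": [
    [[0.5,0.02,0.007,0.03,0,0,10],[0.5,0.04,0.014,0.03,0,0,20],[0.5,0.06,0.021,0.03,0,0,30],[0.5,0.08,0.028,0.03,0,0,40],[0.5,0.0805,0.0283,0.03,0,0,50],[0.5,0.0805,0.0283,0.03,0,0,60],[0.5,0.0805,0.0283,0.03,0,0,70],[0.5,0.0805,0.0283,0.05,0,0,72.9],[0.5,0.0805,0.0283,0.08,0,0,72.9],[0.5,0.0805,0.0283,0.1,0,0,72.9],[0.5,0.0805,0.0283,0.1,0,0,72.9],[0.5,0.0805,0.0283,0.1,0,0,72.9]]
  ]
}}

```text
clock: 11.6
tool_pos: [0.6599, -0.0652, 0.1931]
orientation: [-180.0, -0.0, -127.0]
force: [-0.1, 0.0, 0.7]
opening: 0.0436
gripper_force: 0.0
```

Run:
```python
from h import *
o,s=snap('wrist','w4'); print(o['clock'],o['opening']); row([.6596,-.065,.116],-127)
cv2.imwrite('pics/w4b.png',cv2.resize(s['image'][:,:,::-1],(768,576),interpolation=cv2.INTER_CUBIC))
```

```text
11.6 0.04355636177754928
shift [0.0003 0.0004 0.0776] turn [-0.07  0.04  0.  ] p [ 0.66   -0.065   0.1936] [-1.7993e+02  4.0000e-02 -1.2700e+02]
```

View pics/w4b.png

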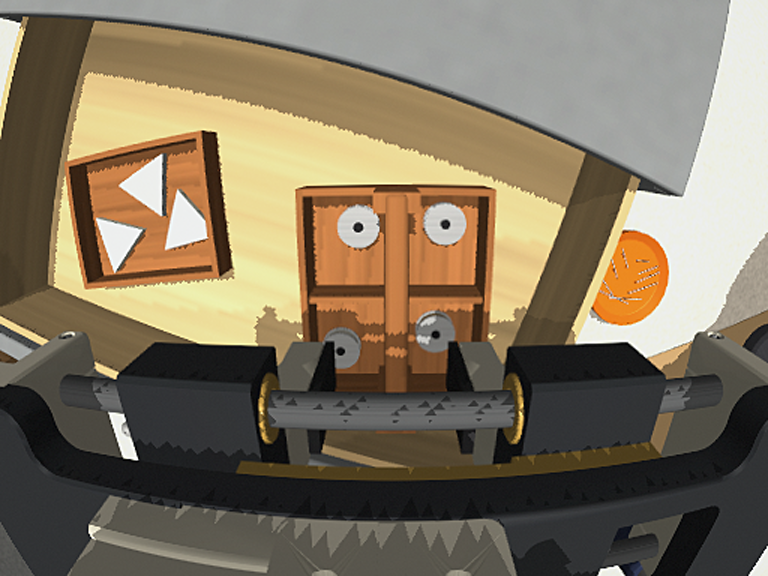

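The bar at u≈397 runs straight up the image and is centred between the fingers (335–450), so I'll descend and grip.

{"api": "jog_arm", "payload": {
  "plan": [
    [[0.5,0,0,0.02,0,0,0],[0.5,0,0,0.04,0,0,0],[0.5,0,0,0.055,0,0,0],[0.5,0,0,0.067,0,0,0],[0.5,0,0,0.075,0,0,0],[0.5,0,0,0.077,0,0,0],[0.5,0,0,0.077,0,0,0],[0.3,0,0,0.077,0,0,0],[0.2,0,0,0.077,0,0,0],[0,0,0,0.077,0,0,0],[0,0,0,0.077,0,0,0],[0,0,0,0.077,0,0,0],[0,0,0,0.077,0,0,0]]
  ]
}}

```text
clock: 13.28
tool_pos: [0.659, -0.0644, 0.1157]
orientation: [180.0, -0.0, -127.0]
force: [-1.6, 1.7, 1.6]
opening: 0.012
gripper_force: 30.0
```

{"api": "jog_arm", "payload": {
  "plan": [
    [[0,0,0,-0.002,0,0,0],[0,0,0,-0.006,0,0,0],[0,0,0,-0.012,0,0,0],[0,0,0,-0.02,0,0,0],[0,0,0,-0.03,0,0,0],[0,0,0,-0.042,0,0,0],[0,0,0,-0.054,0,0,0],[0,0,0,-0.066,0,0,0],[0,0,0,-0.078,0,0,0],[0,0,0,-0.09,0,0,0],[0,0,0,-0.102,0,0,0],[0,0,0,-0.114,0,0,0],[0,0,0,-0.126,0,0,0],[0,0,0,-0.138,0,0,0],[0,0,0,-0.149,0,0,0],[0,0,0,-0.158,0,0,0],[0,0,0,-0.165,0,0,0],[0,0,0,-0.169,0,0,0],[0,0,0,-0.171,0,0,0],[0,0,0,-0.171,0,0,0]]
  ]
}}

```text
clock: 15.78
tool_pos: [0.6591, -0.0645, 0.2864]
orientation: [180.0, -0.0, -127.0]
force: [-0.3, -0.0, -2.8]
opening: 0.0118
gripper_force: 30.0
```

Run:
```python
from h import *
o,s=snap('wrist','w5');o2,t=snap('side','s5'); print(o2)
b=cv2.resize(t['image'][90:240,210:380,::-1],(380,335),interpolation=cv2.INTER_CUBIC); a=cv2.resize(s['image'][:,:,::-1],(420,335))
cv2.imwrite('pics/e.png',np.hstack([a,b]))
```

```text
{'clock': 15.825, 'joint_pos': array([ 1.12433065e+01,  1.77151747e+01,  4.30146670e+00, -7.61338476e-03,
       -7.66120853e+01, -4.82210472e+01]), 'qvel': array([-0.00110965, -0.00728604, -0.20526096, -0.02059635,  0.04005686,
       -0.1080491 ]), 'tau': array([-6.27984758e-03, -5.73572588e+01,  3.16997588e+01,  7.79304922e+00,
       -4.45975433e-02,  3.24155542e-05]), 'tool_pos': array([ 0.65905745, -0.06448857,  0.28626071]), 'orientation': array([ 1.79977292e+02, -1.43005659e-02, -1.26979502e+02]), 'force': array([-0.59714712, -0.01610315, -2.51158242]), 'moment': array([-0.0118245 ,  0.06974661, -0.02098465]), 'gripper_force': 29.99965488910675, 'opening': 0.011672398154785909}
```

View pics/e.png

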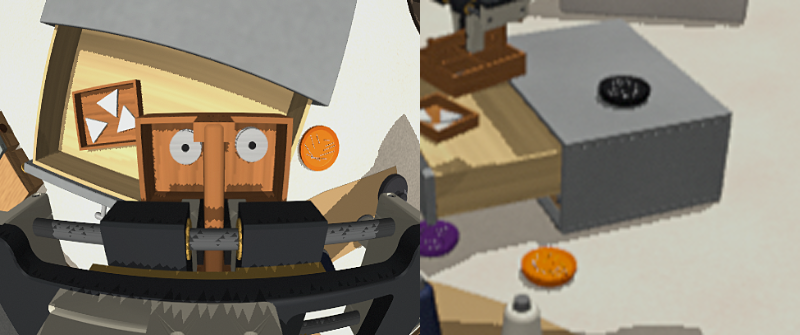

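The tray hangs level in the grip at the right height (bobbins visible at (185,148) and (252,145)). The chalk tray is still in the open drawer and the pin dish is undisturbed. The handle moved 0.188 m against the 0.185 m travel to the stop, so the drawer is fully open. I'll let it settle briefly and hand in.

{"api": "jog_arm", "payload": {
  "plan": [
    [[0,0,0,0,0,0,0],[0,0,0,0,0,0,0],[0,0,0,0,0,0,0],[0,0,0,0,0,0,0]]
  ]
}}

```text
clock: 16.38
tool_pos: [0.6592, -0.0645, 0.2865]
orientation: [180.0, 0.0, -127.0]
force: [0.6, -0.4, -3.2]
opening: 0.0118
gripper_force: 30.0
```

```bash
python3 -c "
from h import *
print(ctrl.get_obs()['tool_pos'],ctrl.close_job())"
```

```text
the job is handed in; nothing more can be done
[ 0.65917801 -0.06448846  0.2865425 ] None
```

The job is handed in at 16.4 s with no verdict returned: the drawer is out at its stop with the chalk tray in it, and the bobbin tray is held still and level by its bar, about 8 cm above the unit's top; all four bobbins were seen in it just before the grip and two are visible in the last picture.

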